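# Start the kitchen timer braced against the buffer

### The job

Start the loose kitchen timer: stand it squarely on the worktop with its plain nose at the middle of the rubber buffer of the fixed stop, then push the stiff start button in its other end fully home while the timer braces against the buffer, which gives a little. Press firmly but gently, without ramming the timer against the solid stop, and leave the timer standing there at the buffer with its button in, and the things around it where they are.

Things in the scene. Friction and masses are not known exactly. Their poses are not given: they have to be found in the camera images.
- timer: loose kitchen timer: white box with rounded edges, 94 long (its x) x 52 wide (y) x 34 mm high, about 0.24 kg, grey display on top. Origin: centre of its underside; z up. Plain nose at +x, 47 mm from the origin; the start button sticks out of the -x end. Too long to squeeze lengthwise; grip it across its width.
- timer_nose (a point): middle of the timer's plain nose end, 47 mm along its +x from its origin, 18 mm up
- start_button (a joint): grey round push button, 22 mm across, in the timer's -x end, centre 18 mm above its underside. Value: how far it is pushed in along the timer's +x: 0 = out (face 12 mm proud of the end), 0.0065 m = fully in. Starts up to 1 mm in. Stiff (about 7 N; the unbraced timer slides at 1 to 3 N). It stays where it is left: no spring brings it back.
- button_face (a point): centre of the button's outer face, moving with it; 59 mm behind the timer's origin along its -x when fully out
- stop: fixed stop: wooden block 40 deep (x) x 84 wide (y), top 46 mm above the worktop, on a screwed-down steel foot 112 mm wide, with a rubber buffer in front (see stop_face). Origin: on the worktop under the middle of the block's front face; x points into the block (the direction to push), z up.
- stop_face (a point): centre of the unloaded buffer's face, 28 mm in front of the stop's origin (x = -0.028), 20 mm up; does not move with the buffer. The buffer is a flat black pad 56 wide x 26 mm high on a bellows; pushed, it gives up to 16 mm (stiffness not told; at the button's 7 N it still has give left, it goes solid only above 14 N) and springs back when let go.
- garlic: garlic bulb, 53 mm across, 53 tall mm; loose bystander, leave alone; origin: centre of its underside
- tea_light: tea light in a metal cup, 38 mm across, 15 tall mm; loose bystander, leave alone; origin: centre of its underside
- soup_tin: short food tin, 75 mm across, 58 tall mm; loose bystander, leave alone; origin: centre of its underside
- glass_tumbler: clear drinking glass, 81 mm across, 91 tall mm; loose bystander, leave alone; origin: centre of its underside
- salt_jar: small seasoning jar with a white and green cap, 40 mm across, 101 tall mm; loose bystander, leave alone; origin: centre of its underside
- oil_bottle: dark green bottle, 60 mm across, 272 tall mm; loose bystander, leave alone; origin: centre of its underside

How it is judged:
By the outcome, as a careful person would: the job done as asked, in the order asked, and still so for the second after the job is handed in, with the robot touching nothing.
It also fails if it takes over 45 s, if anything falls off the work surface, if the arm or the gripper's body presses on something with over 40 N, if the wrist force passes 120 N, or if a joint passes its speed limit or range.

### The arm

A 7-joint arm with a two-finger parallel gripper is mounted at the origin on a cart in front of the work surface, level with it; the furniture and walls round the work are solid. World frame = base frame: x ahead of the robot, y to its left, z up, the work surface at z = 0. Lengths are in mm, angles in rad, forces in N, time in s.
With the tool pointing down it reaches from about 400 to 875 mm from the base axis. Payload 4.4 kg.
Tool frame: the origin (TCP) lies midway between the tips of the shut fingers; the grasp point (between the pads) lies 19 mm behind it; z points along the fingers, y is the line along which they close (so a half turn about z gives the same grasp; the last joint's range is limited). The gripper opens to 85 mm and grips with 20 to 120 N. Pads are 22 mm wide; open, the fingers measure 114 mm over their backs; the gripper's body (76 mm by 85 mm) begins 54 mm behind the grasp point. The pads swing forward as they close: fully open they stand 13 mm farther back than shut.
Start: joints at [1.258, 0.628, 0.038, 1.517, -0.027, 0.996, -0.02], TCP at [158.824, -630.312, 231.313] pointing down, gripper open.
Joint ranges: [-3.06, 3.06], [-0.37, 2.12], [-1.25, 1.32], [0.18, 2.47], [-1.1, 4.24], [0.23, 1.98], [-2.94, 2.94]. Speed limits (rad/s): [2.57, 2.57, 3.14, 3.14, 3.14, 3.14, 3.14].

### API

Orientations are given as [roll, pitch, yaw] about the fixed x, y, z axes, in that order (R = Rz(yaw) Ry(pitch) Rx(roll)).
In Python, from cell import telemetry, eyes, ctrl, finder gives the robot as it stands.
- The arm moves only by the tool move_arm, never from a script. Its argument "steps" is a list of rows, each a list of 7 numbers: the turn, a rotation vector about the world's x, y, z in degrees, then the shift along the world's x, y, z in m, then the finger opening in m, from 0 to 0.0854. A call has 1 to 5 rows; each row shifts and turns the commanded pose from where the row before left it; what a row does not reach is not made up. A row lasts 1/10 s, in which the tool goes at most 50 mm and 8.59 degrees, less where a joint would pass 70% of its speed; a pose out of reach is approached as far as the arm can. A call with a gripper value outside its range is refused whole. The fingers move at their own pace and stop on an object; the grip force is fixed at half the most. Time passes only in rows, so rows that do not move let the fingers close. It gives the time, the measured TCP pose, the force, the opening and the grip force at its end, in the units of the state.
- telemetry.read_state(): the state, without advancing time (a new reading comes with each control period).
- eyes.get_image(name): name is "side" or "top"; returns (picture, depth): 480x640x3 uint8, blue, green, red; 480x640 float32, mm along the optical axis (not along the pixel's ray), 0 where there is no reading.
- eyes.calibration(name): a dict with "fx", "fy", "cx", "cy" (pixels), "position" and "attitude" of the camera in the world. Camera axes: x right, y down, z forward; pixel columns grow to the right and rows downward; lengths in mm; the calibration is good to about 2 mm. A picture is of the moment at which its call begins. calibration takes no time and is no camera call.
- ctrl.finish_job(): hands the job in; it is judged then, once.
Trained networks look in the newest picture that a camera, given by its name, has taken for a name from the list of things; names that differ only in an ending like _2 or _b are one class to them, and where a whole thing is asked for, a point or a joint stands for the part that bears it (a point fixed in the world has none). Each returns a list of dicts, best first, with "confidence" (0 to 1); they miss things now and then, are a little off and sometimes report something else, mostly with a low value. They report only what shows in the picture. A call takes as long as a camera call.
- finder.boxes_of(camera, name): "location" ([x, y, z] in mm, in the coordinates of the camera as it stood for that picture, good to about 4 mm: the middle of the surface that is visible of it).
- finder.cut_out(camera, name): "mask" (480x640 bool, what is visible of it).
- finder.pinpoint(camera, name): "location" ([x, y, z] in mm, in the coordinates of the camera as it stood for that picture, good to about 4 mm: a listed point, or the origin of a listed thing).
The state is a dict: "clock": time; "qpos": joint angles; "qd": joint speeds; "tau": joint torques, N m; "eef_pos": TCP position; "tool_rot": TCP orientation; "force": force on the tool from outside, world axes, zero at the start; "torque": the same for the moment, N m; "width": finger opening in mm; "gripper_force": force on a finger pad.
Only numpy, scipy, OpenCV 4.12 (cv2) and the standard library are available. Lean on these libraries where they do the work, as an engineer would, in place of code of your own. Each camera call takes 0.05 s, during which the arm holds its last target. There are 200 camera calls.

## Working session

There is one attempt and no reset: what is moved stays moved. The work goes in short steps, Python scripts to look and compute and a tool call to move; the robot and the scene stay as the last step left them, time stands still between calls to the robot, and variables do not carry over. Pictures are saved under pics/ and viewed, at most 10 in all, crops included, and the job is handed in when it is done.

Besides the shell and the picture viewer there is one more tool, called as name([rows], argument=value, ...), one row to a line, values as JSON. move_arm: Moves the arm, as the interface text tells. Its arguments: {"type":"object","properties":{"steps":{"type":"array"}},"required":["steps"]}

```bash
mkdir -p pics; cat > h.py <<'E'
import numpy as np, cv2
from scipy.spatial.transform import Rotation as R
from cell import telemetry, eyes, ctrl, finder
def rot(a):
    a=np.array(a,float)
    if a.shape==(3,3): return a
    return R.from_euler('xyz',a).as_matrix() if a.size==3 else R.from_quat(a).as_matrix()
def w(cam,p):
    c=eyes.calibration(cam); return rot(c['attitude'])@np.array(p)+np.array(c['position'])
def cloud(cam,depth,mask):
    c=eyes.calibration(cam); v,u=np.nonzero(mask&(depth>0)); z=depth[v,u]
    P=np.c_[(u-c['cx'])/c['fx']*z,(v-c['cy'])/c['fy']*z,z]
    return P@rot(c['attitude']).T+np.array(c['position'])
E
python3 - <<'E'
from h import *
s=telemetry.read_state(); print(s)
for n in ('side','top'):
    im,d=eyes.get_image(n); cv2.imwrite(f'pics/{n}0.png',im); np.save(f'{n}0.npy',d)
    print(n,eyes.calibration(n))
    for k in ('timer','stop','timer_nose','button_face','stop_face','garlic','tea_light','soup_tin','glass_tumbler','salt_jar','oil_bottle'):
        r=finder.pinpoint(n,k)
        print(k,[(np.round(w(n,q['location'])),round(q['confidence'],2)) for q in r[:2]])
E
```

```text
{'clock': 0.0, 'qpos': array([ 1.25818522,  0.62936003,  0.03847276,  1.51836273, -0.02700403,
        0.99628414, -0.01997791]), 'qd': array([-0.00065719, -0.00085484,  0.00182359, -0.00141382,  0.00109904,
        0.00068598,  0.00136061]), 'tau': array([-9.10764065e-04, -5.63410950e+01,  1.22603673e+00, -1.93451214e+01,
        1.10788512e-02,  1.06157022e-02,  3.03111605e-06]), 'eef_pos': array([ 158.6641019 , -629.69990208,  230.38232083]), 'tool_rot': array([-3.13969772e+00,  4.02688719e-05,  2.46806239e-01]), 'force': array([0.58500111, 0.88833452, 0.25012887]), 'torque': array([-0.02489104,  0.00283126, -0.00824602]), 'gripper_force': 0.0, 'width': 85.33571836990555}
side {'fx': 525.7955391920012, 'fy': 525.7955391920012, 'cx': 309.5948940662128, 'cy': 234.78897070542814, 'position': array([  574.86694378, -1058.17357702,   462.24789282]), 'attitude': array([-1.96690213,  0.01840256,  0.01995168])}
timer [(array([ 444., -371.,    3.]), 0.65)]
stop [(array([439.,   0.,  -1.]), 0.59)]
timer_nose [(array([ 463., -334.,   20.]), 0.87)]
button_face [(array([ 420., -428.,   17.]), 
[... 528 characters left out ...]
array([ 501.3007026 ,  -99.56502816, 1154.30467046]), 'attitude': array([-3.08445421, -0.01101934, -1.57358121])}
timer [(array([ 445., -376.,   -3.]), 0.82)]
stop [(array([441.,  -6.,   3.]), 0.95)]
timer_nose [(array([ 459., -334.,   19.]), 0.69)]
button_face [(array([ 419., -430.,   19.]), 0.53)]
stop_face [(array([449., -32.,  19.]), 0.77)]
garlic [(array([ 609., -167.,    1.]), 0.54), (array([400., 167.,   0.]), 0.22)]
tea_light [(array([ 615., -264.,    1.]), 0.67)]
soup_tin [(array([600., -79.,  -1.]), 0.93)]
glass_tumbler [(array([696.,  -1.,  -1.]), 0.62), (array([ 425., -431.,   19.]), 0.33)]
salt_jar [(array([398., 166.,   1.]), 0.7)]
oil_bottle [(array([532., 207.,   1.]), 0.67)]
```

```bash
python3 - <<'E'
from h import *
for n in ('top','side'):
    im,d=eyes.get_image(n)
    for k in ('timer','stop'):
        r=finder.cut_out(n,k)
        for q in r[:1]:
            m=q['mask']; P=cloud(n,d,m)
            print(n,k,round(q['confidence'],2),len(P),np.round(np.percentile(P,[2,50,98],axis=0)))
            for lo,hi in ((28,40),(40,54)):
                t=P[(P[:,2]>lo)&(P[:,2]<hi)]
                if len(t)>30:
                    rc=cv2.minAreaRect(t[:,:2].astype(np.float32)); print(lo,len(t),'z',np.median(t[:,2]),'mean',t.mean(0).round(1),'rect',np.round(rc[0],1),np.round(rc[1],1),round(rc[2],2))
E
```

```text
top stop 0.58 1206 [[385. -35.   2.]
 [442.   5.  43.]
 [489.  40.  50.]]
28 162 z 32.48019146411423 mean [445.6 -22.7  32.7] rect [441.4  -6.1] [71.7 65.9] 24.77
40 668 z 46.13528050300192 mean [437.8  11.1  46.2] rect [440.5  -0.5] [83.9 64.8] 13.08
side timer 0.89 1560 [[ 407. -427.    1.]
 [ 446. -383.   35.]
 [ 482. -317.   38.]]
28 1244 z 35.69734939660208 mean [ 444.1 -383.4   35.2] rect [ 442.6 -381.3] [105.1  51.6] 67.07
side stop 0.83 1163 [[385. -37.   4.]
 [439.  -7.  32.]
 [485.  34.  50.]]
28 316 z 33.84009210356618 mean [441.5 -14.1  33.7] rect [431.  -13.5] [55.6 89.6] 80.78
40 355 z 47.90262132296533 mean [436.1   5.8  46.8] rect [435.8  10.6] [82.8 39.5] 13.5
```

View pics/side0.png

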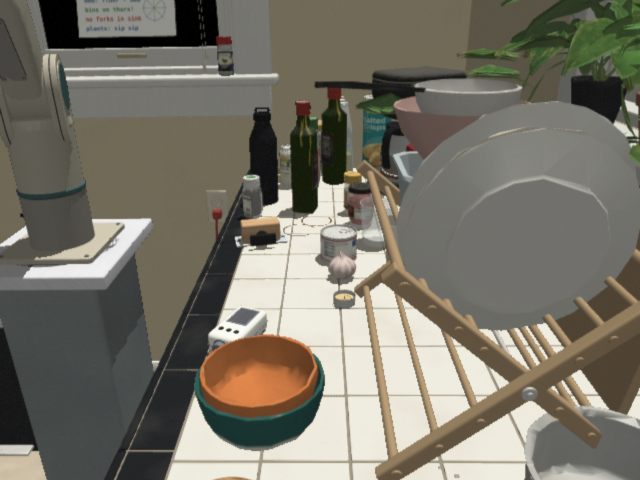

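View pics/top0.png

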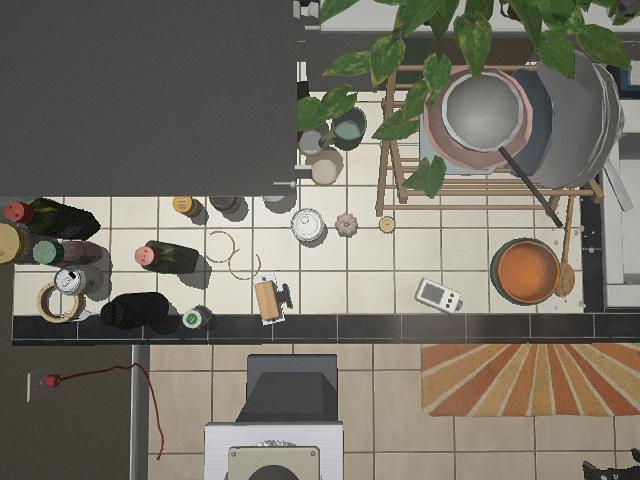

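The side view shows the timer at about (238,328), with its button end towards the bowl, and the stop at (262,235). In the top view the timer is at (438,295) and the buffer at (286,294). The stop's push axis is about 103° and the timer's axis is about 67°.

move_arm([
  [0,0,5.3,0.0284,0.0254,-0.01,0.085],
  [0,0,5.3,0.0284,0.0254,-0.01,0.085],
  [0,0,5.3,0.0284,0.0254,-0.01,0.085],
  [0,0,5.3,0.0284,0.0254,-0.01,0.085],
  [0,0,5.3,0.0284,0.0254,-0.01,0.085],
])

```text
clock: 2.0
eef_pos: [301.9, -502.4, 181.2]
tool_rot: [3.141, 0.0, 0.713]
force: [0.3, -0.4, -0.6]
width: 85.0
gripper_force: 0.0
```

move_arm([
  [0,0,5.3,0.0284,0.0254,-0.01,0.085],
  [0,0,5.3,0.0284,0.0254,-0.01,0.085],
  [0,0,5.3,0.0284,0.0254,-0.01,0.085],
  [0,0,5.3,0.0284,0.0254,-0.01,0.085],
  [0,0,5.3,0.0284,0.0254,-0.01,0.085],
])

```text
clock: 2.5
eef_pos: [444.0, -375.5, 131.1]
tool_rot: [3.141, 0.0, 1.175]
force: [0.8, 0.2, 0.2]
width: 85.0
gripper_force: 0.0
```

```bash
python3 - <<'E'
from h import *
n='side'
im,d=eyes.get_image(n); cv2.imwrite('pics/s1.png',cv2.resize(im[180:400,150:400],None,fx=2.6,fy=2.6))
for k in ('timer','timer_nose','button_face'):
    print(k,[(np.round(w(n,q['location']),1),round(q['confidence'],2)) for q in finder.pinpoint(n,k)[:1]])
q=finder.cut_out(n,'timer')[0]
P=cloud(n,d,q['mask']);t=P[(P[:,2]>30)&(P[:,2]<42)]
print(cv2.minAreaRect(t[:,:2].astype(np.float32)), np.median(t[:,2]))
E
```

```text
timer [(array([ 447.1, -371.1,    1.6]), 0.77)]
timer_nose [(array([ 460.8, -330.4,   17.9]), 0.79)]
button_face [(array([ 420.4, -428.8,   18.2]), 0.37)]
((442.3792419433594, -381.2574157714844), (102.87458038330078, 51.44719314575195), 66.35144805908203) 35.924530121415046
```

View pics/s1.png

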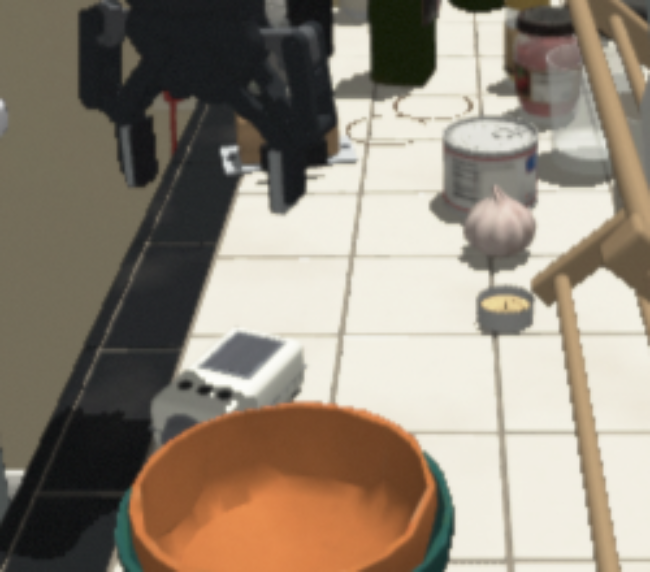

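move_arm([
  [0,0,0,-0.0005,-0.001,-0.045,0.085],
  [0,0,0,0,0,-0.045,0.085],
  [0,0,0,0,0,-0.025,0.085],
  [0,0,0,0,0,-0.012,0.085],
  [0,0,0,0,0,0,0.085],
])

```text
clock: 3.25
eef_pos: [440.8, -377.9, 3.3]
tool_rot: [-3.139, 0.0, 1.17]
force: [-0.1, -0.8, -0.6]
width: 85.4
gripper_force: 0.0
```

move_arm([
  [0,0,0,0,0,0,0.03],
  [0,0,0,0,0,0,0.03],
  [0,0,0,0,0,0,0.03],
  [0,0,0,0,0,0,0.03],
  [0,0,0,0,0,0,0.03],
])

```text
clock: 3.75
eef_pos: [443.5, -378.5, 6.4]
tool_rot: [3.138, 0.001, 1.171]
force: [-1.1, -0.2, 5.4]
width: 51.2
gripper_force: 62.4
```

move_arm([
  [0,0,0,0,0,0.01,0.03],
  [0,0,0,0,0,0.02,0.03],
  [0,0,4.5,0.002,0.036,0.01,0.03],
  [0,0,4.5,0.002,0.036,0,0.03],
  [0,0,4.5,0.002,0.036,0,0.03],
])

```text
clock: 4.25
eef_pos: [448.6, -268.6, 45.7]
tool_rot: [3.14, 0.001, 1.41]
force: [0.2, -0.3, -2.1]
width: 51.1
gripper_force: 63.2
```

move_arm([
  [0,0,4.5,0.002,0.036,0,0.03],
  [0,0,4.5,0.002,0.036,0,0.03],
  [0,0,4.5,0.002,0.036,0,0.03],
  [0,0,4.5,0.002,0.036,0,0.03],
  [0,0,4.5,0.002,0.03,0,0.03],
])

```text
clock: 4.75
eef_pos: [458.6, -93.2, 45.2]
tool_rot: [3.141, 0.0, 1.805]
force: [0.6, 0.3, -1.6]
width: 51.2
gripper_force: 63.1
```

```bash
cat > look.py <<'E'
from h import *
import sys
print(telemetry.read_state()['eef_pos'].round(1),telemetry.read_state()['tool_rot'].round(3))
for n in ('side','top'):
    im,d=eyes.get_image(n)
    x=im[190:310,190:350] if n=='side' else im[210:330,220:380]
    cv2.imwrite(f'pics/{n}_{sys.argv[1]}.png',cv2.resize(x,None,fx=4,fy=4,interpolation=2))
    for k in ('timer','timer_nose','button_face','stop_face','stop'):
        print(n,k,[(np.round(w(n,q['location']),1),round(q['confidence'],2)) for q in finder.pinpoint(n,k)[:1]])
    for k,lo,hi in (('timer',30,80),('stop',41,54)):
        for q in finder.cut_out(n,k)[:1]:
            P=cloud(n,d,q['mask']);t=P[(P[:,2]>lo)&(P[:,2]<hi)]
            if len(t)>20: print(n,k,len(t),cv2.minAreaRect(t[:,:2].astype(np.float32)), np.median(t[:,2]))
E
python3 look.py a
```

```text
[458.6 -93.2  45.2] [3.141 0.    1.805]
side timer [(array([456. , -84.7,  42.9]), 0.96)]
side timer_nose [(array([445.5, -42.8,  54.3]), 0.91)]
side button_face [(array([ 470.1, -144.6,   61.2]), 0.48)]
side stop_face []
side stop [(array([439.3,  -0. ,   3.3]), 0.65)]
side timer 776 ((457.2358093261719, -99.35911560058594), (52.509002685546875, 102.01441192626953), 16.16537094116211) 73.31743881241212
side stop 75 ((444.1209411621094, -33.425750732421875), (78.31707763671875, 135.53475952148438), 13.256982803344727) 48.42046207243004
top timer [(array([697.5,  -2.6,   2.5]), 0.54)]
top timer_nose []
top button_face []
top stop_face [(array([449.2, -29.5,  16.2]), 0.55)]
top stop [(array([441.7,  -5.6,   1.9]), 0.81)]
top stop 651 ((437.78125, 11.327238082885742), (83.57563781738281, 40.24860763549805), 13.568910598754883) 46.2999102446463
```

move_arm([
  [0,0,0,0.0032,0.0008,-0.015,0.03],
  [0,0,0,0,0,-0.013,0.03],
  [0,0,0,0,0,-0.007,0.03],
  [0,0,0,0,0,-0.003,0.03],
  [0,0,0,0,0,0,0.03],
])

```text
clock: 6.05
eef_pos: [460.7, -94.3, 6.4]
tool_rot: [-3.14, -0.0, 1.801]
force: [-2.0, -0.1, 7.4]
width: 50.9
gripper_force: 64.1
```

```bash
python3 look.py b
```

```text
[460.7 -94.3   6.4] [-3.14  -0.     1.801]
side timer [(array([458.2, -87.5,   3.6]), 0.62)]
side timer_nose [(array([447. , -46.4,  19.1]), 0.86)]
side button_face [(array([ 473.6, -149.1,   16.1]), 0.51)]
side stop_face [(array([446.7, -33. ,  21.6]), 0.69)]
side stop [(array([438.7,   1.9,   1.1]), 0.62)]
side timer 498 ((459.9373474121094, -99.25263977050781), (49.66508865356445, 98.43171691894531), 12.219257354736328) 36.43383299020741
side stop 80 ((425.1237487792969, 11.805150985717773), (62.32157516479492, 43.27985382080078), 13.530470848083496) 47.498112866452374
top timer []
top timer_nose [(array([440.8,  -6.9,   1.3]), 0.35)]
top button_face [(array([ 6.004e+02, -8.050e+01,  1.000e-01]), 0.43)]
top stop_face [(array([449.5, -32. ,  18. ]), 0.74)]
top stop [(array([443.3,  -6.6,   1.9]), 0.56)]
top stop 657 ((437.7560729980469, 11.276142120361328), (83.90177917480469, 39.93886184692383), 12.751032829284668) 46.322891725895715
```

View pics/side_b.png

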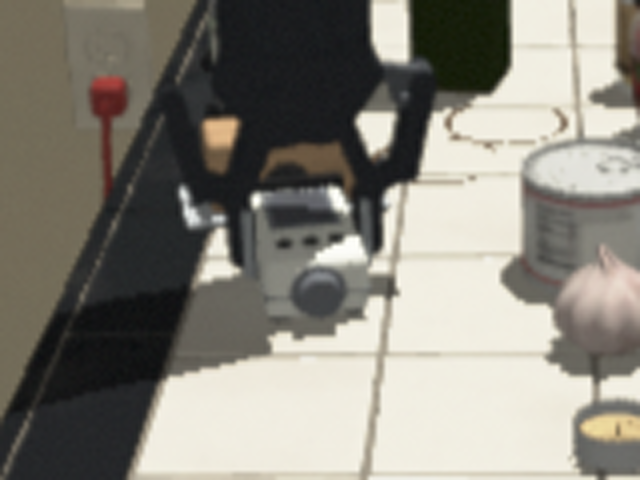

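move_arm([
  [0,0,0,0,0,0,0.085],
  [0,0,0,0,0,0,0.085],
  [0,0,0,0,0,0.02,0.085],
  [0,0,0,0,0,0.045,0.085],
  [0,0,0,0,0,0.025,0.085],
])

```text
clock: 7.35
eef_pos: [462.1, -94.5, 98.1]
tool_rot: [3.14, 0.0, 1.8]
force: [0.6, 0.2, -0.1]
width: 84.8
gripper_force: 0.0
```

move_arm([
  [0,0,0,0.01,-0.045,0,0],
  [0,0,0,0.01,-0.045,0,0],
  [0,0,0,0.01,-0.045,0,0],
  [0,0,0,0,0,0,0],
])

```text
clock: 7.75
eef_pos: [491.7, -238.2, 95.9]
tool_rot: [3.141, 0.005, 1.789]
force: [0.2, 0.3, 0.3]
width: 27.9
gripper_force: 0.0
```

```bash
python3 look.py c
```

```text
[ 491.7 -238.2   95.9] [3.141 0.005 1.789]
side timer [(array([458.1, -84.9,   1.5]), 0.9)]
side timer_nose [(array([447.9, -44.3,  18.2]), 0.91)]
side button_face [(array([ 471.8, -147.6,   20.2]), 0.42)]
side stop_face [(array([445.8, -30.9,  21.3]), 0.79)]
side stop [(array([ 4.374e+02, -1.000e+00, -1.000e-01]), 0.95)]
side timer 450 ((460.3883972167969, -99.41960144042969), (51.116695404052734, 101.4821548461914), 12.782011985778809) 36.00965452562795
side stop 186 ((436.12548828125, 10.520307540893555), (82.87541961669922, 42.21648025512695), 14.209044456481934) 47.45855990088751
top timer [(array([458.9, -91. ,   2.3]), 0.6)]
top timer_nose [(array([446.9, -46.3,  19.2]), 0.72)]
top button_face [(array([ 474.7, -148.8,   19.9]), 0.52)]
top stop_face [(array([448.3, -29.9,  17.1]), 0.76)]
top stop [(array([441.5,  -6.2,   2.6]), 0.96)]
top timer 900 ((461.79913330078125, -99.06815338134766), (51.73966979980469, 104.16527557373047), 13.221927642822266) 34.7218019696644
top stop 658 ((437.7429504394531, 11.419120788574219), (83.81018829345703, 39.82025909423828), 12.924681663513184) 46.28826757537968
```

View pics/top_c.png

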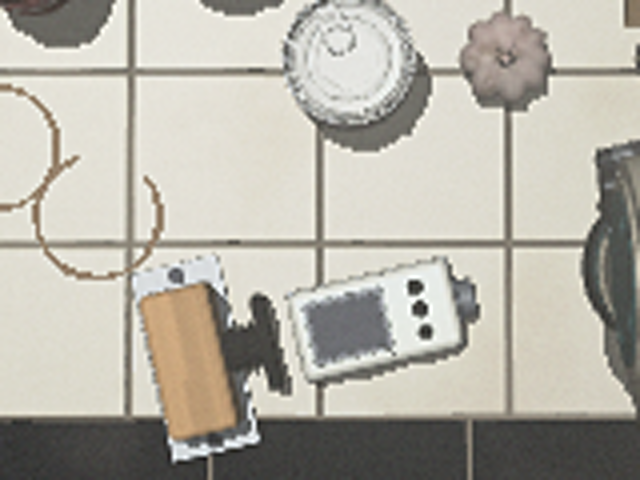

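The timer (nose mid at crop pixel (301,337)) stands square, about 13 mm short of the buffer (mid at (270,341)) and about 1.7 mm towards the robot. I'll regrip and correct that.

move_arm([
  [0,0,0,-0.01,0.045,0,0.085],
  [0,0,0,-0.01,0.045,0,0.085],
  [0,0,0,-0.01,0.045,0,0.085],
  [0,0,0,0,0,0,0.085],
  [0,0,0,0,0,-0.025,0.085],
])

```text
clock: 9.05
eef_pos: [463.9, -93.1, 73.3]
tool_rot: [3.136, 0.002, 1.804]
force: [0.5, -0.6, -0.3]
width: 72.5
gripper_force: 0.0
```

move_arm([
  [0,0,0,0,0,-0.04,0.085],
  [0,0,0,0,0,-0.022,0.085],
  [0,0,0,0,0,0,0.03],
  [0,0,0,0,0,0,0.03],
  [0,0,0,0,0,0,0.03],
])

```text
clock: 9.55
eef_pos: [462.1, -94.8, 10.5]
tool_rot: [3.14, 0.001, 1.8]
force: [0.1, -0.0, -1.6]
width: 50.7
gripper_force: 62.6
```

move_arm([
  [0,0,0,0,0,0,0.03],
  [0,0,0,0,0,0.005,0.03],
  [0,0,0,-0.0004,0.0056,0,0.03],
  [0,0,0,-0.0004,0.0055,0,0.03],
  [0,0,0,0,0,0,0.03],
])

```text
clock: 10.05
eef_pos: [460.8, -82.1, 14.5]
tool_rot: [3.141, -0.001, 1.802]
force: [1.0, -0.1, -1.5]
width: 51.0
gripper_force: 62.7
```

move_arm([
  [0,0,0,0,0,-0.003,0.03],
  [0,0,0,0,0,-0.0017,0.03],
  [0,0,0,0,0,0,0.03],
])

```text
clock: 10.35
eef_pos: [460.8, -83.3, 10.3]
tool_rot: [3.141, 0.001, 1.801]
force: [-1.4, 1.4, 11.4]
width: 51.0
gripper_force: 64.3
```

move_arm([
  [0,0,0,0,0,0,0.085],
  [0,0,0,0,0,0,0.085],
  [0,0,0,0,0,0.02,0.085],
  [0,0,0,0,0,0.045,0.085],
  [0,0,0,0,0,0.025,0.085],
])

```text
clock: 10.85
eef_pos: [461.2, -83.4, 101.3]
tool_rot: [3.141, 0.0, 1.8]
force: [1.2, 0.1, 0.4]
width: 85.0
gripper_force: 0.0
```

move_arm([
  [0,0,0,0.01,-0.045,0,0],
  [0,0,0,0.01,-0.045,0,0],
  [0,0,0,0.01,-0.045,0,0],
  [0,0,0,0,0,0,0],
])

```text
clock: 11.25
eef_pos: [490.7, -227.1, 99.1]
tool_rot: [-3.142, 0.005, 1.789]
force: [-0.5, 0.8, -1.2]
width: 27.5
gripper_force: 0.0
```

```bash
python3 look.py d
```

```text
[ 490.7 -227.1   99.1] [-3.142  0.005  1.789]
side timer [(array([460.7, -76.7,   5.6]), 0.6)]
side timer_nose [(array([445.7, -32.4,  18.6]), 0.93)]
side button_face [(array([ 474.3, -135.1,   17.3]), 0.53)]
side stop_face []
side stop [(array([ 6.072e+02, -2.621e+02, -1.000e-01]), 0.56)]
side timer 447 ((460.4021301269531, -88.57958221435547), (51.06906509399414, 96.63878631591797), 13.770268440246582) 36.09713578397793
side stop 237 ((435.679931640625, 11.353082656860352), (82.45653533935547, 41.90472412109375), 13.758075714111328) 47.787424491680895
top timer [(array([460.3, -79.7,   1.2]), 0.69)]
top timer_nose [(array([447.3, -34.4,  20.4]), 0.67)]
top button_face [(array([448. , -35.3,  20.6]), 0.51)]
top stop_face [(array([399.5, 163.7,  -0.5]), 0.68)]
top stop [(array([444.1,  -5.1,   1.7]), 0.97)]
top timer 904 ((461.7273864746094, -87.1884765625), (51.7564697265625, 104.03795623779297), 13.18038558959961) 34.73443957023517
top stop 662 ((437.6368408203125, 11.461540222167969), (83.68130493164062, 39.82859802246094), 13.235557556152344) 46.326889408043485
```

View pics/top_d.png

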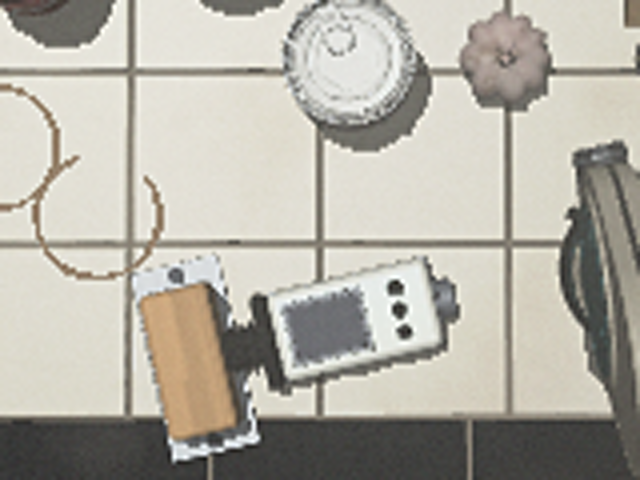

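```bash
cat > rel.py <<'E'
from h import *
s=telemetry.read_state();p=s['eef_pos'];a=np.deg2rad(103.2);u=np.array([np.cos(a),np.sin(a)]);v=np.array([u[1],-u[0]])
r=p[:2]-[461,-83.3]; f=s['force']
print(s['clock'],p.round(1),s['tool_rot'].round(3),'along',(r@u).round(1),'lat',(r@v).round(1),'Fu',(f[:2]@u).round(2),'Fv',(f[:2]@v).round(2),'Fz',f[2].round(1),s['width'])
E
python3 rel.py
```

```text
12.05 [ 490.7 -218.4   99.6] [-3.142  0.     1.8  ] along -138.3 lat -1.9 Fu 0.38 Fv -0.19 Fz -0.5 -0.17702379417473563
```

move_arm([
  [0,0,0,0,0,-0.045,0],
  [0,0,0,0,0,-0.036,0],
  [0,0,0,-0.006,0.028,-0.01,0],
  [0,0,0,-0.0055,0.028,0,0],
  [0,0,0,0,0,0,0],
])

```text
clock: 12.55
eef_pos: [478.4, -157.4, 8.1]
tool_rot: [-3.14, -0.004, 1.806]
force: [0.1, 0.7, 1.0]
width: 0.2
gripper_force: 0.0
```

```bash
python3 rel.py
```

```text
12.55 [ 478.4 -157.4    8.1] [-3.14  -0.004  1.806] along -76.1 lat 0.0 Fu 0.69 Fv 0.31 Fz 1.0 0.20502970515165617
```

move_arm([
  [0,0,0,-0.0005,0.002,0,0],
  [0,0,0,-0.0005,0.002,0,0],
  [0,0,0,-0.0005,0.002,0,0],
  [0,0,0,-0.0004,0.002,0,0],
  [0,0,0,-0.0004,0.0019,0,0],
])

```text
clock: 13.05
eef_pos: [477.0, -152.9, 8.7]
tool_rot: [3.141, 0.0, 1.799]
force: [-0.5, 1.1, -0.1]
width: 0.0
gripper_force: 0.0
```

move_arm([
  [0,0,0,-0.0002,0.001,0,0],
  [0,0,0,-0.0002,0.001,0,0],
  [0,0,0,-0.0003,0.001,0,0],
  [0,0,0,-0.0002,0.001,0,0],
  [0,0,0,-0.0002,0.001,0,0],
])

```text
clock: 13.55
eef_pos: [475.8, -147.7, 8.6]
tool_rot: [-3.142, 0.0, 1.8]
force: [0.4, -0.9, -0.4]
width: -0.1
gripper_force: 0.6
```

```bash
python3 rel.py
```

```text
13.55 [ 475.8 -147.7    8.6] [-3.142  0.     1.8  ] along -66.0 lat -0.3 Fu -0.95 Fv 0.14 Fz -0.4 -0.06187817900783356
```

move_arm([
  [0,0,0,-0.0002,0.001,0,0],
  [0,0,0,-0.0002,0.001,0,0],
  [0,0,0,-0.0002,0.001,0,0],
])

```text
clock: 13.85
eef_pos: [475.3, -145.1, 8.6]
tool_rot: [3.142, 0.001, 1.8]
force: [0.3, -3.3, -1.1]
width: -0.2
gripper_force: 1.4
```

move_arm([
  [0,0,0,-0.0002,0.001,0,0],
  [0,0,0,-0.0002,0.001,0,0],
  [0,0,0,-0.0003,0.001,0,0],
])

```text
clock: 14.15
eef_pos: [474.7, -142.3, 8.7]
tool_rot: [3.142, 0.001, 1.799]
force: [2.0, -5.3, -0.3]
width: 0.0
gripper_force: 2.6
```

move_arm([
  [0,0,0,-0.0002,0.001,0,0],
  [0,0,0,-0.0002,0.001,0,0],
  [0,0,0,-0.0002,0.001,0,0],
])

```text
clock: 14.45
eef_pos: [474.2, -140.0, 8.7]
tool_rot: [-3.142, 0.002, 1.799]
force: [1.7, -7.1, -1.8]
width: 0.1
gripper_force: 3.5
```

move_arm([
  [0,0,0,-0.0002,0.001,0,0],
  [0,0,0,-0.0002,0.001,0,0],
])

```text
clock: 14.65
eef_pos: [473.8, -138.1, 8.7]
tool_rot: [-3.141, 0.002, 1.799]
force: [1.9, -7.5, -2.1]
width: 0.0
gripper_force: 3.5
```

move_arm([
  [0,0,0,-0.0002,0.001,0,0],
  [0,0,0,-0.0003,0.001,0,0],
])

```text
clock: 14.85
eef_pos: [473.2, -136.2, 8.7]
tool_rot: [-3.141, 0.002, 1.799]
force: [1.9, -6.1, -0.7]
width: 0.1
gripper_force: 3.5
```

move_arm([
  [0,0,0,-0.0002,0.001,0,0],
  [0,0,0,-0.0002,0.001,0,0],
])

```text
clock: 15.05
eef_pos: [472.8, -134.2, 8.7]
tool_rot: [-3.141, 0.002, 1.799]
force: [1.7, -7.4, -1.2]
width: 0.4
gripper_force: 3.8
```

move_arm([
  [0,0,0,-0.0002,0.001,0,0],
])

```text
clock: 15.15
eef_pos: [472.6, -133.5, 8.7]
tool_rot: [-3.141, 0.002, 1.798]
force: [2.3, -7.4, -1.7]
width: -0.3
gripper_force: 4.2
```

move_arm([
  [0,0,0,-0.0002,0.001,0,0],
])

```text
clock: 15.25
eef_pos: [472.5, -132.8, 8.8]
tool_rot: [-3.141, 0.003, 1.798]
force: [1.7, -9.0, -2.0]
width: -0.2
gripper_force: 4.5
```

move_arm([
  [0,0,0,-0.0002,0.001,0,0],
  [0,0,0,0,0,0,0],
])

```text
clock: 15.45
eef_pos: [472.3, -132.2, 8.8]
tool_rot: [-3.141, 0.003, 1.798]
force: [1.9, -9.8, -1.9]
width: -0.1
gripper_force: 4.7
```

The force held flat at about 7 N over roughly 6 mm, then climbed to about 9.8 N, so the button is home. I'll back off slowly so the buffer returns gently.

move_arm([
  [0,0,0,0.0003,-0.0012,0,0],
  [0,0,0,0.0003,-0.0012,0,0],
  [0,0,0,0.0003,-0.0012,0,0],
  [0,0,0,0.0003,-0.0012,0,0],
  [0,0,0,0.0003,-0.0012,0,0],
])

```text
clock: 15.95
eef_pos: [473.4, -136.4, 8.6]
tool_rot: [-3.141, 0.001, 1.799]
force: [1.0, -4.1, -0.7]
width: -0.4
gripper_force: 2.1
```

move_arm([
  [0,0,0,0.0003,-0.0012,0,0],
  [0,0,0,0.0003,-0.0012,0,0],
  [0,0,0,0.0003,-0.0012,0,0],
  [0,0,0,0.0003,-0.0012,0,0],
  [0,0,0,0.0003,-0.0012,0,0],
])

```text
clock: 16.45
eef_pos: [475.1, -140.5, 8.6]
tool_rot: [3.141, -0.001, 1.801]
force: [-0.6, -1.2, 0.5]
width: -0.1
gripper_force: 0.0
```

move_arm([
  [0,0,0,0.0003,-0.0012,0,0],
  [0,0,0,0.0003,-0.0012,0,0],
  [0,0,0,0.0003,-0.0012,0,0],
  [0,0,0,0.0005,-0.0024,0,0],
  [0,0,0,0.0005,-0.0024,0,0],
])

```text
clock: 16.95
eef_pos: [477.0, -150.1, 8.6]
tool_rot: [3.142, -0.0, 1.8]
force: [0.5, 0.1, 0.2]
width: 0.1
gripper_force: 0.0
```

move_arm([
  [0,0,0,0.0023,-0.01,0,0],
  [0,0,0,0.0046,-0.02,0,0],
  [0,0,0,0.005,-0.02,0.03,0],
  [0,0,0,0.005,-0.02,0.04,0],
  [0,0,0,0.007,-0.03,0.03,0],
])

```text
clock: 17.45
eef_pos: [501.1, -250.2, 110.6]
tool_rot: [3.141, -0.001, 1.802]
force: [1.5, -0.6, -0.8]
width: 0.2
gripper_force: 0.0
```

```bash
python3 look.py e
```

```text
[ 501.1 -250.2  110.6] [ 3.141e+00 -1.000e-03  1.802e+00]
side timer [(array([455.9, -73.6,   3.4]), 0.94)]
side timer_nose [(array([446.3, -34.2,  18. ]), 0.64)]
side button_face [(array([ 466.6, -129.6,   19.9]), 0.44)]
side stop_face [(array([444.9, -30.2,  20.5]), 0.87)]
side stop [(array([438.1,  -1.1,   0.6]), 0.86)]
side timer 461 ((458.4806213378906, -80.02662658691406), (50.53496170043945, 104.6383056640625), 13.365541458129883) 36.45865402004631
side stop 207 ((426.0115661621094, 4.347017288208008), (58.473602294921875, 33.553436279296875), 7.308892726898193) 47.64290474927304
top timer [(array([460.7, -78. ,  -0.5]), 0.65)]
top timer_nose [(array([445.6, -31.4,  17.9]), 0.83)]
top button_face []
top stop_face [(array([448.7, -31.4,  19.3]), 0.75)]
top stop [(array([443.4,  -7.2,   5.4]), 0.86)]
top timer 881 ((460.3743591308594, -81.43677520751953), (51.16969680786133, 97.10460662841797), 13.797176361083984) 34.97184072895834
top stop 659 ((437.67205810546875, 11.40633773803711), (83.66790008544922, 39.77162551879883), 13.10889720916748) 46.21043482855475
```

View pics/top_e.png

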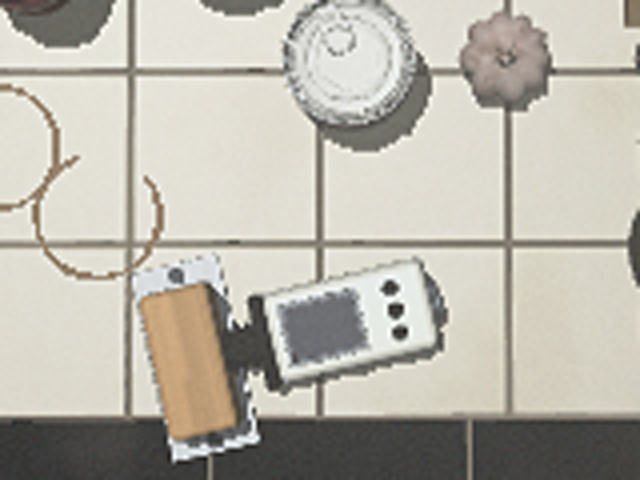

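View pics/side_e.png

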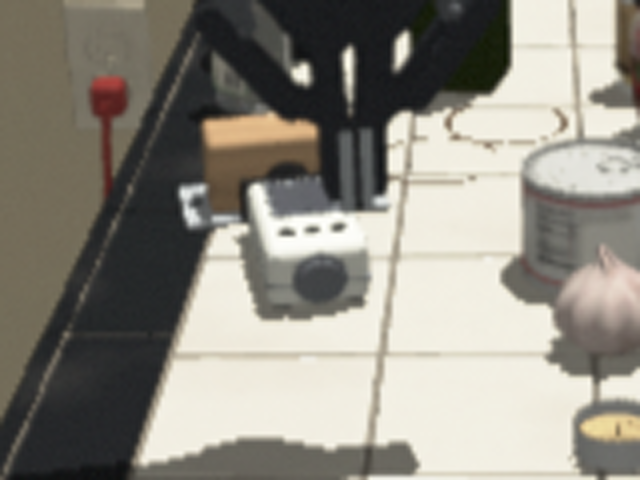

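The timer stands with its nose (crop pixel (272,345)) at the middle of the buffer, square to it. The button shows only a short stub at (441,303), and the gripper is clear.

```bash
python3 -c "from h import *; print(ctrl.finish_job())"
```

```text
the job is handed in; nothing more can be done
None
```

The job is handed in: the timer stands square at the middle of the buffer with its button pressed home at about 10 N, I saw nothing else disturbed, and the clock was under 20 s of the 45 s limit.

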